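# Press a casting flask into the sprung vacuum cradle and hold it down

## Robot

A 6-joint arm with a two-finger parallel gripper is mounted at the origin on the work surface. World frame = base frame: x ahead of the robot, y to its left, z up, the work surface at z = 0. Lengths are in mm, angles in rad, forces in N, time in s.
With the tool pointing down it reaches from about 350 to 875 mm from the base axis. Payload 4.2 kg.
Tool frame: the origin (TCP) lies on the mounting face of the last link; the fingertips stand 173 mm ahead of it and the grasp point (between the pads) lies 155 mm ahead of it; z points along the fingers, y is the line along which they close (so a half turn about z gives the same grasp; the last joint's range is limited). The gripper opens to 85 mm and grips with 20 to 120 N. Pads are 22 mm wide; open, the fingers measure 114 mm over their backs; the gripper's body (76 mm by 85 mm) begins 54 mm behind the grasp point. The pads swing forward as they close: fully open they stand 13 mm farther back than shut.
Start: joints at [-1.077, 0.385, 0.008, 0, -1.194, -0.259], TCP at [145.423, -607.826, 404.712] pointing down, gripper open.
Joint ranges: [-3.14, 3.14], [-1.21, 2.06], [-1.07, 1.41], [-3.16, 2.05], [-2.99, -0.16], [-3.1, 3.1]. Speed limits (rad/s): [2.79, 2.79, 3.14, 3.14, 3.14, 3.14].

## Interface

Orientations are given as a unit quaternion [x, y, z, w].
In Python, from bench import arm gives the robot as it stands.
- The arm moves only by the tool carry_out, never from a script. Its argument "rows" is a list of rows, each a list of 7 numbers: the shift along the tool's x, y, z as a fraction of full scale, then the turn, a rotation vector about the tool's x, y, z as a fraction of full scale, then the opening, from -1 (shut) to 1 (fully open). A call has 1 to 12 rows; each row is the pose to reach, as a shift and turn from the pose commanded when the call began, along the tool's axes at that moment, turning the shorter way round; what a row does not reach only later rows make up. Full scale, the value 1, is 20 cm for a shift and pi rad for a turn. A row lasts 1/8 s, in which the tool goes at most 62.5 mm and 10.7 degrees, less where a joint would pass 70% of its speed; a pose out of reach is approached as far as the arm can. A call with a number of a shift or a turn outside -1 to 1 is refused whole. A call with a gripper value outside its range is refused whole. The fingers move at their own pace and stop on an object; the grip force is fixed at half the most. Time passes only in rows, so rows that repeat a pose let the fingers close. It gives the time, the measured TCP pose, the force, the opening and the grip force at its end, in the units of the state.
- arm.read_state(): the state, without advancing time (a new reading comes with each control period).
- arm.get_image(name): name is "scene" or "top"; returns (picture, depth): 384x512x3 uint8, red, green, blue; 384x512 float32, mm along the optical axis (not along the pixel's ray), 0 where there is no reading.
- arm.calibration(name): a dict with "mtx" (3x3 intrinsics, pixels), "k1" (the pictures are not rectified: a ray, as slopes to the right and down, at radius r is drawn at 1 + k1 r^2 times it, then the intrinsics apply), "cam_to_world" (4x4, takes a point from camera to world coordinates). Camera axes: x right, y up, looking along -z (the intrinsics and any distortion apply to the point x, -y, -z); pixel columns grow to the right and rows downward; lengths in mm; the calibration is good to about 2 mm. A picture is of the moment at which its call begins. calibration takes no time and is no camera call.
- arm.job_done(): hands the job in; it is judged then, once.
The state is a dict: "clock": time; "joints": joint angles; "joint_vel": joint speeds; "joint_efforts": joint torques, N m; "position": TCP position; "ee_rot": TCP orientation; "contact_force": force on the tool from outside, world axes, zero at the start; "wrist_torque": the same for the moment, N m; "gripper_width": finger opening in mm; "grasp_force": force on a finger pad.
Only numpy, scipy, OpenCV 4.12 (cv2) and the standard library are available. Lean on these libraries where they do the work, as an engineer would, in place of code of your own. Each camera call takes 0.05 s, during which the arm holds its last target. There are 200 camera calls.

## Task

First flip the red-knobbed cam lever of the blue sprung cradle all the way over, away from the robot, to free the cradle's ring. Then take the tall steel casting flask with the green rim, set it upright in the ring, press it straight down until the ring is fully down on its springs, and finish while still holding it pressed there, without letting go. Leave the other things on the bench where they are and do not tip the flask over.

Things in the scene. Friction and masses are not known exactly. Their poses are not given: they have to be found in the camera images.
- flask: Tall steel casting flask: solid upright cylinder, 50 mm in diameter, 95 mm high, about 0.32 to 0.46 kg, green band painted round its top rim (top 12 mm, seen from above as a green ring), flat white plaster top with a dark sprue hole (look only: the top is flat and solid). Origin: centre of its underside; z is its axis. It starts upright on the bench.
- cradle: Fixed sprung cradle: blue base plate 140 x 140 x 12 mm with three steel posts (their caps reach 74 mm above the bench, 48 mm from the centre) carrying the sprung aluminium ring. Origin: centre of the underside of the base plate, on the bench; z up; it may be turned some 20 degrees. Its +x is the way the lever must be flipped (away from the robot), and the lever stands on its -y side.
- seat_ring (a joint): How far the sprung ring is pressed down, m: 0 up (at rest), 0.020 fully down (hard stop). The springs push up on what stands in it with about 6 N at the start of the travel, rising evenly to 16 N at the stop (the flask's own weight, 3 to 4.5 N, does not move it), so it springs back when let go. While the cam lever is in its locked position the cam blocks the ring: it goes down 1 to 2 mm, at most 5 mm even when pushed very hard.
- seat (a point): Centre of the orange seat floor inside the ring, where the flask's underside comes to stand; moves with the ring. 62 mm above the bench when the ring is up, 42 mm when fully down. The socket wall around it is 8 mm high with an inner diameter of 55 mm, and above that a funnel opens to 73 mm inner (82 mm outer) diameter at the rim, 20 mm above this point. An aluminium disc 116 mm in diameter lies around the ring's foot.
- cam_lever (a joint): Angle of the cam lever, rad: 0 locked (leaning 0.8 rad from the vertical towards the cradle's -x), 1.6 fully free (leaning 0.8 rad towards its +x, end stop); upright at 0.8. It stays where it is left; stiff by 0.12 N m of friction (about 1.5 N at the knob). The ring is free for its whole travel only with the lever fully over (above about 1.4).
- lever_knob (a point): Centre of the red ball, 20 mm in diameter, at the end of the cam lever, a steel rod 9 mm thick, both polished and slippery, so that shut fingers can push the lever over. The ball is 90 mm from the lever's pivot and goes round it in the cradle's x-z plane. About 87 mm above the bench when locked or free, 114 mm when upright.
- lever_pivot (a point): Pivot of the cam lever, 24 mm above the bench, at x = 0, y = -85 mm in the cradle's frame; the hinge axis is the cradle's y axis.
- short_flask: Bystander: short steel flask with no green rim, 60 mm in diameter, 50 mm high; origin at the centre of its underside. Not the one to press.
- copper_flask: Bystander: slim copper flask, 34 mm in diameter, 90 mm high; origin at the centre of its underside.
- bangle: Bystander: silver bangle lying flat, 68 mm in diameter, 10 mm high; origin at the centre of its underside.
- dish: Bystander: white ceramic dish, 90 mm in diameter, 20 mm high; origin at the centre of its underside.
- hammer: Bystander: hammer lying flat at the right of the bench; origin under its middle.
- bench_block: Bystander: steel bench block 70 x 70 x 22 mm; origin at the centre of its underside.
- jar: Bystander: amber jar with a black cap, 60 mm in diameter, 75 mm high; origin at the centre of its underside.
There are look-alikes about, which are no part of the job. What is shaped like the cradle but turquoise is not meant.

How it is judged:
By the outcome, as a careful person would: the job done as asked, in the order asked, and still so for the second after the job is handed in, while the arm keeps its last pose, push and grip.
It also fails if it takes over 51 s, if anything falls off the work surface, if the arm or the gripper's body presses on something with over 40 N, if the wrist force passes 120 N, or if a joint passes its speed limit or range.

## Working session

There is one attempt and no reset: what is moved stays moved. The work goes in short steps, Python scripts to look and compute and a tool call to move; the robot and the scene stay as the last step left them, time stands still between calls to the robot, and variables do not carry over. Pictures are saved under pics/ and viewed, at most 10 in all, crops included, and the job is handed in when it is done.

Besides the shell and the picture viewer there is one more tool, called after ">>>" as name(argument=value, ...) on one line, values as JSON. carry_out: Moves the arm, as the interface text tells. Its arguments: {"type":"object","properties":{"rows":{"type":"array"}},"required":["rows"]}

```bash
mkdir -p pics; cat > h.py <<'E'
import numpy as np, cv2
from bench import arm
def save(name,fn):
    im,d=arm.get_image(name); cv2.imwrite('pics/'+fn+'.png',im[:,:,::-1]); np.savez('pics/'+fn+'.npz',im=im,d=d); return im,d
def world(name,d):
    c=arm.calibration(name); K=np.array(c['mtx'],float); k=c['k1']; T=np.array(c['cam_to_world'],float)
    v,u=np.mgrid[:d.shape[0],:d.shape[1]].astype(float)
    p=np.stack([u.ravel(),v.ravel()],1).reshape(-1,1,2)
    s=cv2.undistortPoints(p,K,np.array([k,0,0,0,0.]),).reshape(d.shape+(2,))
    P=np.stack([s[...,0]*d,-s[...,1]*d,-d],-1)
    return P@T[:3,:3].T+T[:3,3]
E
python3 - <<'E'
from h import *
for n in('scene','top'):
    save(n,n+'0'); c=arm.calibration(n); print(c)
print(arm.read_state())
a=cv2.imread('pics/scene0.png');b=cv2.imread('pics/top0.png')
E
```

```text
{'mtx': array([[406.04628717,   0.        , 257.04849359],
       [  0.        , 406.04628717, 194.16847283],
       [  0.        ,   0.        ,   1.        ]]), 'k1': -0.023764484192910076, 'cam_to_world': array([[-9.09858931e-01, -2.36144307e-01,  3.41163584e-01,
         9.53027252e+02],
       [ 4.14409086e-01, -5.57899422e-01,  7.19036400e-01,
         7.81806923e+02],
       [ 2.05386137e-02,  7.95602980e-01,  6.05470118e-01,
         7.95038608e+02],
       [ 0.00000000e+00,  0.00000000e+00,  0.00000000e+00,
         1.00000000e+00]])}
{'mtx': array([[416.71367251,   0.        , 255.76756844],
       [  0.        , 416.71367251, 198.58814216],
       [  0.        ,   0.        ,   1.        ]]), 'k1': -0.09904363199637908, 'cam_to_world': array([[ 1.42644713e-02,  9.95541618e-01, -9.32384622e-02,
         4.05250274e+02],
       [-9.99893900e-01,  1.39269846e-02, -4.26932164e-03,
        -7.37617841e+01],
       [-2.95175674e-03,  9.32894693e-02,  9.95634653e-01,
         1.20027464e+03],
       [ 0.00000000e+00,  0.00000000e+00,  0.00000000e+00,
         1.00000000e+00]])}
{'clock': 0.1, 'joints': array([-1.07740385e+00,  3.85489589e-01,  6.77665035e-03, -4.50344740e-04,
       -1.19404311e+00, -2.58582886e-01]), 'joint_vel': array([ 0.00094569, -0.00127944,  0.00386547,  0.00135753, -0.00048832,
       -0.00112957]), 'joint_efforts': array([-8.07980487e-04, -3.93318880e+01,  1.88928080e+01,  4.19794366e+00,
       -2.61711961e-03,  7.96295382e-06]), 'position': array([ 145.39363128, -607.66602552,  403.72791895]), 'ee_rot': array([-1.17052733e-01,  9.93125195e-01,  9.88264596e-04, -1.65118102e-04]), 'contact_force': array([-0.76204846, -0.12864581, -0.07664284]), 'wrist_torque': array([-0.03486598,  0.08678486,  0.00781671]), 'grasp_force': 0.0, 'gripper_width': 85.50226090991704}
```

View pics/top0.png

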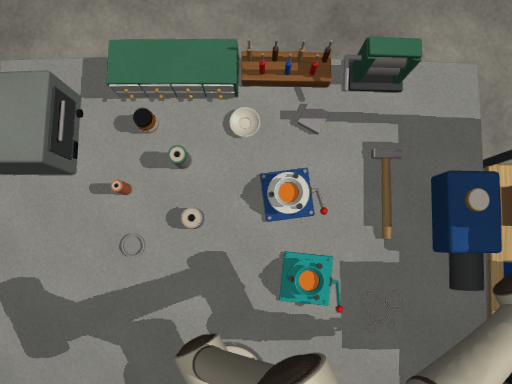

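View pics/scene0.png

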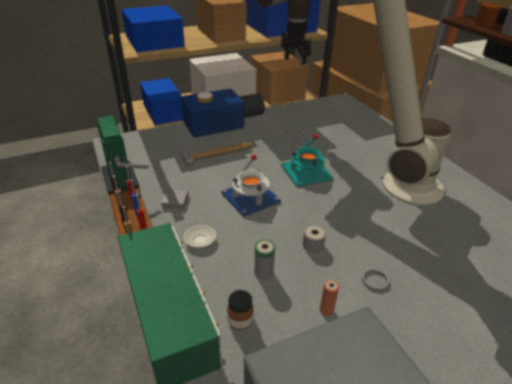

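The top view shows two flask-like cylinders. The one at (177,155) has a green ring and is tall in the scene view at (264,258). The one at (192,218) is short with no green. There are also two cradles: blue at (288,194) with its knob at (324,211), and turquoise at (307,280), the look-alike. The green-rimmed flask and the blue cradle fit the description, and I'll confirm both in one crop while measuring.

```bash
cat > m.py <<'E'
from h import *
import sys
def circ(P):
    x,y=P[:,0],P[:,1]; s=np.linalg.lstsq(np.c_[x,y,np.ones(len(x))],x*x+y*y,rcond=None)[0]
    return s[0]/2,s[1]/2,np.sqrt(s[2]+(s[0]**2+s[1]**2)/4)
E
python3 - <<'E'
from m import *
z=np.load('pics/top0.npz');im,d=z['im'],z['d'];W=world('top',d)
a=cv2.resize(im[110:240,150:345,::-1],None,fx=4,fy=4,interpolation=cv2.INTER_CUBIC);cv2.imwrite('pics/crop1.png',a)
hsv=cv2.cvtColor(im,cv2.COLOR_RGB2HSV)
v,u=np.mgrid[:384,:512]
def box(u0,u1,v0,v1): return (u>=u0)&(u<=u1)&(v>=v0)&(v<=v1)
b=box(160,195,138,172)
top=b&(W[...,2]>85)&(W[...,2]<105)
P=W[top];print('flask top n',len(P),P.mean(0),(P.min(0)+P.max(0))/2,np.ptp(P,axis=0))
b=box(312,335,200,222)&((hsv[...,0]<8)|(hsv[...,0]>172))&(hsv[...,1]>150)
P=W[b];print('knob',len(P),P[:, :].round(0).tolist())
b=box(255,325,160,230)
m=b&(hsv[...,0]>100)&(hsv[...,0]<125)&(hsv[...,1]>120)&(abs(W[...,2]-12)<6)
P=W[m][:,:2].astype(np.float32);r=cv2.minAreaRect(P);print('plate',len(P),r)
m=b&(W[...,2]>76)&(W[...,2]<90);P=W[m];print('rim',len(P),P.mean(0),circ(P))
m=b&(hsv[...,0]<20)&(hsv[...,0]>5)&(hsv[...,1]>180)&(abs(W[...,2]-62)<8);P=W[m];print('seat',len(P),P.mean(0),np.ptp(P,axis=0))
E
```

```text
flask top n 290 [627.39269157 144.96462223  95.64098478] [627.28581986 145.51468003  93.47261356] [50.10499114 51.07105973 15.84652714]
knob 33 [[486.0, -246.0, 95.0], [486.0, -248.0, 95.0], [486.0, -251.0, 94.0], [486.0, -254.0, 96.0], [484.0, -244.0, 91.0], [484.0, -246.0, 93.0], [483.0, -248.0, 96.0], [484.0, -251.0, 93.0], [484.0, -255.0, 90.0], [483.0, -256.0, 98.0], [481.0, -243.0, 94.0], [481.0, -246.0, 96.0], [481.0, -248.0, 98.0], [480.0, -250.0, 99.0], [480.0, -253.0, 101.0], [481.0, -256.0, 96.0], [478.0, -241.0, 91.0], [478.0, -243.0, 96.0], [478.0, -246.0, 95.0], [478.0, -248.0, 99.0], [478.0, -251.0, 97.0], [478.0, -254.0, 93.0], [478.0, -257.0, 93.0], [475.0, -243.0, 95.0], [475.0, -246.0, 96.0], [475.0, -249.0, 94.0], [476.0, -252.0, 91.0], [475.0, -254.0, 95.0], [476.0, -257.0, 92.0], [473.0, -246.0, 92.0], [473.0, -248.0, 97.0], [473.0, -251.0, 98.0], [473.0, -254.0, 92.0]]
plate 767 ((530.7554931640625, -157.49884033203125), (138.24513244628906, 137.76890563964844), 8.364632606506348)
rim 278 [ 529.64043977 -161.82625435   80.39689297] (np.float64(523.2049859772964), np.float64(-173.51019402392706), np.float64(44.62867929831579))
seat 285 [ 530.83112776 -157.69497383   62.41576155] [50.67671783 49.99562419 13.69420007]
```

View pics/crop1.png

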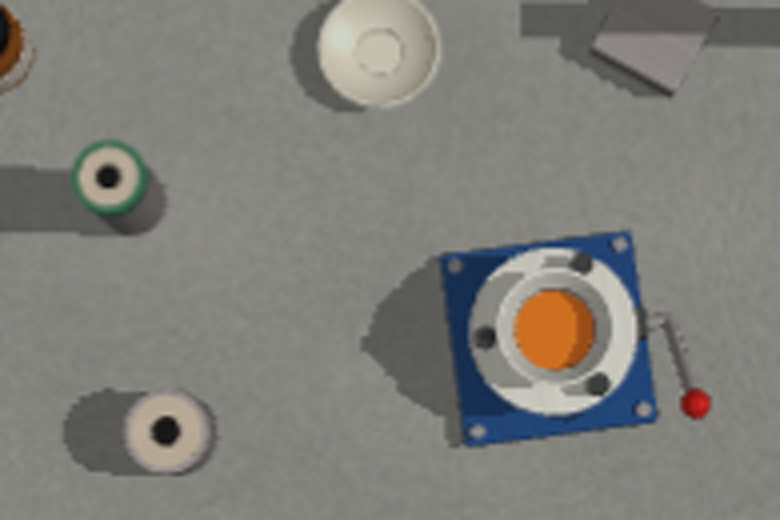

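Confirmed: the green ring with the plaster top is the flask, at (627,145). The blue plate is the cradle, centred at (531,-158) and turned about +8°, with its knob at about (479,-251,87). First I move the shut fingers behind the knob.

>>> carry_out(rows=[[-0.9, 0.68, 0.25, 0, 0, 0.029, -1], [-0.9, 0.68, 0.25, 0, 0, 0.029, -1], [-0.9, 0.68, 0.25, 0, 0, 0.029, -1], [-0.9, 0.68, 0.25, 0, 0, 0.029, -1], [-0.9, 0.68, 0.25, 0, 0, 0.029, -1], [-0.9, 0.68, 0.25, 0, 0, 0.029, -1], [-0.9, 0.68, 0.25, 0, 0, 0.029, -1]])

```text
clock: 0.98
position: [288.4, -434.4, 354.8]
ee_rot: [-0.071, 0.997, -0.0, 0.0]
contact_force: [-0.2, 0.3, -0.4]
gripper_width: 0.4
grasp_force: 0.0
```

```bash
cat > go.py <<'E'
from m import *
from scipy.spatial.transform import Rotation as R
def st():
    s=arm.read_state(); print('t %.2f'%s['clock'],'pos',s['position'].round(1),'F',s['contact_force'].round(1),'w %.1f g %.1f'%(s['gripper_width'],s['grasp_force'])); return s
def to(*ps,s=None):
    s=s or st(); r=R.from_quat(s['ee_rot']); M=r.as_matrix()
    print('toolx yaw',np.degrees(np.arctan2(M[1,0],M[0,0])).round(1),'tilt z',M[:,2].round(3))
    for p in ps: print(p,'->',(M.T@(np.array(p)-s['position'])/200).round(3))
E
python3 -c "
from go import *
to((433,-260,251))"
```

```text
t 0.97 pos [ 288.4 -434.4  354.8] F [-0.2  0.3 -0.4] w 0.4 g 0.0
toolx yaw -171.9 tilt z [ 0. -0. -1.]
(433, -260, 251) -> [-0.839  0.761  0.519]
```

>>> carry_out(rows=[[-0.84, 0.76, 0.1, 0, 0, 0, -1], [-0.84, 0.76, 0.1, 0, 0, 0, -1], [-0.84, 0.76, 0.1, 0, 0, 0, -1], [-0.84, 0.76, 0.1, 0, 0, 0, -1], [-0.84, 0.76, 0.1, 0, 0, 0, -1], [-0.84, 0.76, 0.52, 0, 0, 0, -1], [-0.84, 0.76, 0.52, 0, 0, 0, -1], [-0.84, 0.76, 0.52, 0, 0, 0, -1]])

```text
clock: 1.98
position: [432.3, -260.3, 249.2]
ee_rot: [-0.071, 0.997, 0.001, -0.002]
contact_force: [-0.2, -0.5, 0.4]
gripper_width: -0.0
grasp_force: 0.0
```

```bash
python3 - <<'E'
from go import *
s=st()
im,d=save('top','top1'); save('scene','scene1')
a=np.load('pics/scene1.npz')['im']
p=cv2.resize(im[150:300,240:380,::-1],None,fx=2.8,fy=2.8); q=cv2.resize(a[100:220,210:360,::-1],None,fx=2.6,fy=3.5)
cv2.imwrite('pics/c2.png',np.hstack([p,q[:p.shape[0]]]) if p.shape[0]==q.shape[0] else p)
print(p.shape,q.shape)
E
```

```text
t 1.98 pos [ 432.3 -260.3  249.2] F [-0.2 -0.5  0.4] w -0.0 g 0.0
(420, 392, 3) (420, 390, 3)
```

View pics/c2.png

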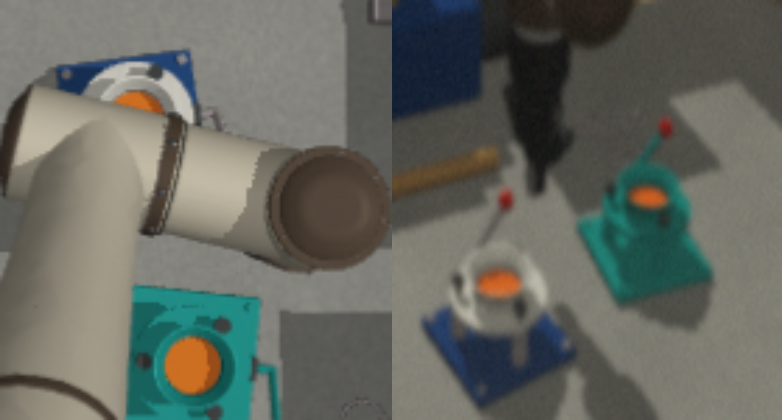

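The side crop (right half) shows the shut fingertip at (537,190), right behind the red knob at (505,200) and clear of the turquoise cradle. Next I push along the cradle's +x.

>>> carry_out(rows=[[-0.06, 0, 0, 0, 0, 0, -1], [-0.12, 0, 0, 0, 0, 0, -1], [-0.18, 0, 0, 0, 0, 0, -1], [-0.24, 0, 0, 0, 0, 0, -1], [-0.3, 0, 0, 0, 0, 0, -1], [-0.36, 0, 0, 0, 0, 0, -1], [-0.42, 0, 0, 0, 0, 0, -1], [-0.48, 0, 0, 0, 0, 0, -1], [-0.54, 0, 0, 0, 0, 0, -1], [-0.6, 0, 0, 0, 0, 0, -1], [-0.65, 0, 0, 0, 0, 0, -1], [-0.68, 0, 0, 0, 0, 0, -1]])

```text
clock: 3.58
position: [568.7, -239.6, 250.7]
ee_rot: [-0.072, 0.997, -0.0, 0.0]
contact_force: [-1.0, -0.8, 0.7]
gripper_width: 0.2
grasp_force: 0.8
```

>>> carry_out(rows=[[-0.01, 0, 0, 0, 0, 0, -1], [-0.02, 0, 0, 0, 0, 0, -1], [-0.03, 0, 0, 0, 0, 0, -1], [-0.04, 0, 0, 0, 0, 0, -1], [-0.05, 0, 0, 0, 0, 0, -1], [-0.06, 0, 0, 0, 0, 0, -1]])

```text
clock: 4.32
position: [580.0, -238.0, 250.8]
ee_rot: [-0.072, 0.997, -0.0, 0.0]
contact_force: [-1.2, -0.1, 0.4]
gripper_width: -0.1
grasp_force: 0.7
```

```bash
python3 - <<'E'
from go import *
s=st()
a,d=save('scene','scene2'); W=world('scene',d)
hsv=cv2.cvtColor(a,cv2.COLOR_RGB2HSV)
m=((hsv[...,0]<8)|(hsv[...,0]>172))&(hsv[...,1]>150)&(W[...,0]>420)&(W[...,0]<680)&(W[...,1]<-190)&(W[...,1]>-300)&(W[...,2]>60)
print(m.sum(),W[m].mean(0) if m.any() else '')
cv2.imwrite('pics/c3.png',cv2.resize(a[100:220,180:330,::-1],None,fx=4,fy=4))
E
```

```text
t 4.33 pos [ 580.  -238.   250.8] F [-1.2 -0.1  0.4] w -0.1 g 0.7
17 [ 606.86563733 -225.70660905   92.90350807]
```

View pics/c3.png

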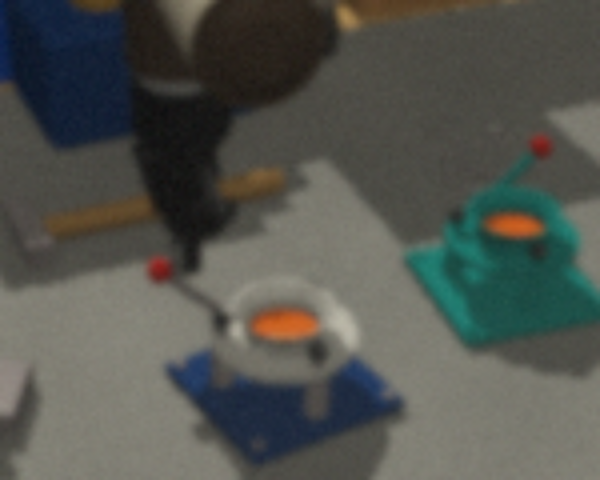

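The lever is now leaning away, with the knob at crop (160,268), about x=607. The force is still low, so I press on to find the end stop.

>>> carry_out(rows=[[-0.01, 0, 0, 0, 0, 0, -1], [-0.02, 0, 0, 0, 0, 0, -1], [-0.03, 0, 0, 0, 0, 0, -1], [-0.03, 0, 0, 0, 0, 0, -1]])

```text
clock: 4.88
position: [584.7, -237.4, 250.6]
ee_rot: [-0.072, 0.997, 0.0, -0.002]
contact_force: [-5.9, -1.8, 3.2]
gripper_width: -0.1
grasp_force: 3.0
```

>>> carry_out(rows=[[-0.01, 0, 0, 0, 0, 0, -1], [-0.015, 0, 0, 0, 0, 0, -1], [-0.015, 0, 0, 0, 0, 0, -1]])

```text
clock: 5.25
position: [586.0, -237.4, 250.4]
ee_rot: [-0.071, 0.997, 0.001, -0.005]
contact_force: [-9.1, -1.4, 6.6]
gripper_width: 0.3
grasp_force: 5.7
```

The force at 9 N means the end stop is reached. Now I back off, rise, open the gripper and go to the flask.

>>> carry_out(rows=[[0.1, 0, 0, 0, 0, 0, -1], [0.1, 0, -0.4, 0, 0, 0, -1], [0.1, 0, -0.4, 0, 0, 0, 1], [-0.05, 0.95, -0.4, 0, 0, 0, 1], [-0.05, 0.95, -0.4, 0, 0, 0, 1], [-0.05, 0.95, -0.4, 0, 0, 0, 1], [-0.05, 0.95, -0.4, 0, 0, 0, 1], [-0.05, 0.95, -0.4, 0, 0, 0, 1]])

```text
clock: 6.25
position: [571.8, -46.6, 330.9]
ee_rot: [-0.072, 0.997, 0.0, 0.001]
contact_force: [0.8, -0.5, -1.1]
gripper_width: 85.4
grasp_force: 0.0
```

```bash
python3 - <<'E'
from go import *
to((627,145,310),(627,145,221))
E
```

```text
t 6.25 pos [571.8 -46.6 330.9] F [ 0.8 -0.5 -1.1] w 85.4 g 0.0
toolx yaw -171.7 tilt z [ 0.001  0.    -1.   ]
(627, 145, 310) -> [-0.411  0.908  0.105]
(627, 145, 221) -> [-0.411  0.908  0.55 ]
```

>>> carry_out(rows=[[-0.41, 0.91, 0.1, 0, 0, 0, 1], [-0.41, 0.91, 0.1, 0, 0, 0, 1], [-0.41, 0.91, 0.1, 0, 0, 0, 1], [-0.41, 0.91, 0.1, 0, 0, 0, 1], [-0.41, 0.91, 0.1, 0, 0, 0, 1], [-0.41, 0.91, 0.1, 0, 0, 0, 1]])

```text
clock: 7.0
position: [626.5, 142.6, 310.8]
ee_rot: [-0.071, 0.998, -0.0, -0.0]
contact_force: [0.2, 0.1, 0.5]
gripper_width: 85.3
grasp_force: 0.0
```

```bash
python3 - <<'E'
from go import *
im,d=save('top','top3'); a,d2=save('scene','scene3')
to((627,145,221))
p=cv2.resize(im[120:240,150:350,::-1],None,fx=2,fy=2); q=cv2.resize(a[140:300,180:340,::-1],None,fx=2.5,fy=2.5)
c=np.zeros((400,800,3),np.uint8); c[:240,:400]=p; c[:400,400:]=q; cv2.imwrite('pics/c4.png',c)
for n,im,d,u0 in(('top',im,d,0),('scene',a,d2,0)):
    W=world(n,d); hsv=cv2.cvtColor(im,cv2.COLOR_RGB2HSV)
    m=((hsv[...,0]<8)|(hsv[...,0]>172))&(hsv[...,1]>150)&(W[...,0]>420)&(W[...,0]<680)&(W[...,1]<-190)&(W[...,1]>-300)&(W[...,2]>60)
    print(n,'knob',m.sum(),W[m].mean(0).round(1))
    m=(hsv[...,0]<20)&(hsv[...,0]>5)&(hsv[...,1]>180)&(abs(W[...,2]-62)<8)&(np.hypot(W[...,0]-531,W[...,1]+158)<40);P=W[m]
    print(n,'seat',len(P),P.mean(0).round(1),((P.min(0)+P.max(0))/2).round(1))
z=np.load('pics/scene0.npz');W=world('scene',z['d']);m=(abs(W[...,2]-95)<5)&(np.hypot(W[...,0]-627,W[...,1]-145)<40);P=W[m]
print('flask scene',len(P),P.mean(0).round(1),np.ptp(P,axis=0).round(1))
E
```

```text
t 7.10 pos [626.4 142.7 311.1] F [-0.6 -0.9  0. ] w 85.2 g 0.0
toolx yaw -171.9 tilt z [ 0.  0. -1.]
(627, 145, 221) -> [-0.004  0.011  0.451]
top knob 32 [ 605.9 -231.1   95. ]
top seat 284 [ 530.7 -157.7   62.6] [ 531.2 -157.3   63.3]
scene knob 14 [ 610.  -226.1   90.1]
scene seat 11 [ 541.6 -170.5   60.1] [ 541.  -169.5   60.7]
flask scene 258 [628.4 150.2  93.4] [49.6 52.8  7.3]
```

View pics/c4.png

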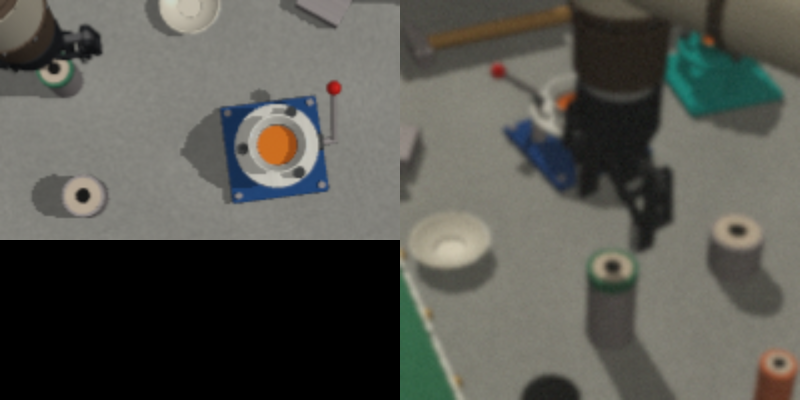

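The lever is fully over: the knob moved about 128 mm of the expected 129. The fingers straddle the flask at crop (612,268), so I descend and grip.

>>> carry_out(rows=[[0, 0.015, 0.15, 0, 0, 0, 1], [0, 0.015, 0.3, 0, 0, 0, 1], [0, 0.015, 0.45, 0, 0, 0, 1], [0, 0.015, 0.45, 0, 0, 0, 1], [0, 0.015, 0.45, 0, 0, 0, -1], [0, 0.015, 0.45, 0, 0, 0, -1], [0, 0.015, 0.45, 0, 0, 0, -1], [0, 0.015, 0.45, 0, 0, 0, -1], [0, 0.015, 0.45, 0, 0, 0, -1]])

```text
clock: 8.22
position: [626.7, 147.6, 222.8]
ee_rot: [-0.072, 0.997, 0.0, 0.002]
contact_force: [-1.1, -1.1, 6.4]
gripper_width: 49.1
grasp_force: 62.4
```

```bash
python3 - <<'E'
from go import *
to((627,145,340),(531,-157.5,340))
E
```

```text
t 8.22 pos [626.7 147.6 222.8] F [-1.1 -1.1  6.4] w 49.1 g 62.4
toolx yaw -171.7 tilt z [ 0.003  0.001 -1.   ]
(627, 145, 340) -> [-0.001 -0.013 -0.586]
(531, -157.5, 340) -> [ 0.691 -1.441 -0.589]
```

>>> carry_out(rows=[[0, 0, -0.2, 0, 0, 0, -1], [0, 0, -0.4, 0, 0, 0, -1], [0, 0, -0.6, 0, 0, 0, -1], [0.12, -0.24, -0.6, 0, 0, 0, -1], [0.24, -0.48, -0.6, 0, 0, 0, -1], [0.35, -0.72, -0.6, 0, 0, 0, -1], [0.45, -0.94, -0.6, 0, 0, 0, -1], [0.45, -0.94, -0.6, 0, 0, 0, -1], [0.45, -0.94, -0.6, 0, 0, 0, -1]])

```text
clock: 9.35
position: [563.6, -51.4, 340.1]
ee_rot: [-0.071, 0.997, 0.0, -0.001]
contact_force: [0.6, 1.1, -3.5]
gripper_width: 48.8
grasp_force: 63.8
```

```bash
python3 - <<'E'
from go import *
to((531,-157.5,340))
E
```

```text
t 9.35 pos [563.6 -51.4 340.1] F [ 0.6  1.1 -3.5] w 48.8 g 63.8
toolx yaw -171.8 tilt z [-0.001  0.001 -1.   ]
(531, -157.5, 340) -> [ 0.237 -0.502  0.   ]
```

>>> carry_out(rows=[[0.12, -0.25, 0, 0, 0, 0, -1], [0.235, -0.5, 0, 0, 0, 0, -1], [0.235, -0.5, 0, 0, 0, 0, -1], [0.235, -0.5, 0.0, 0, 0, 0, -1]])

```text
clock: 9.85
position: [532.1, -156.3, 340.4]
ee_rot: [-0.072, 0.997, 0.0, -0.0]
contact_force: [0.4, 0.5, -4.3]
gripper_width: 48.8
grasp_force: 64.6
```

```bash
python3 - <<'E'
from go import *
to((531,-157.5,340))
a,d=save('scene','scene4'); W=world('scene',d); hsv=cv2.cvtColor(a,cv2.COLOR_RGB2HSV)
r=np.hypot(W[...,0]-531,W[...,1]+158)
m=(hsv[...,0]>60)&(hsv[...,0]<90)&(hsv[...,1]>70)&(r<50)&(W[...,2]>150);P=W[m];print('green',len(P),P.mean(0).round(1) if len(P) else '')
m=(r<45)&(W[...,2]>122)&(W[...,2]<175);P=W[m]
if len(P)>20: print('flask side',len(P),circ(P),np.median(P,0)); 
z=np.load('pics/scene0.npz');W0=world('scene',z['d']);m=(np.hypot(W0[...,0]-627,W0[...,1]-147)<45)&(W0[...,2]>10)&(W0[...,2]<80);print('orig side',circ(W0[m]))
cv2.imwrite('pics/c5.png',cv2.resize(a[80:230,170:330,::-1],None,fx=3.7,fy=3.7))
E
```

```text
t 9.85 pos [ 532.1 -156.3  340.4] F [ 0.4  0.5 -4.3] w 48.8 g 64.6
toolx yaw -171.7 tilt z [-0.  0. -1.]
(531, -157.5, 340) -> [ 0.006 -0.005  0.002]
green 18 [ 549.2 -141.   206.2]
flask side 231 (np.float64(533.3790202583392), np.float64(-151.51790282102547), np.float64(22.215023917254715)) [ 543.36467994 -134.57312199  146.98715906]
orig side (np.float64(627.8659676936527), np.float64(149.31951240346734), np.float64(24.100492190138997))
```

View pics/c5.png

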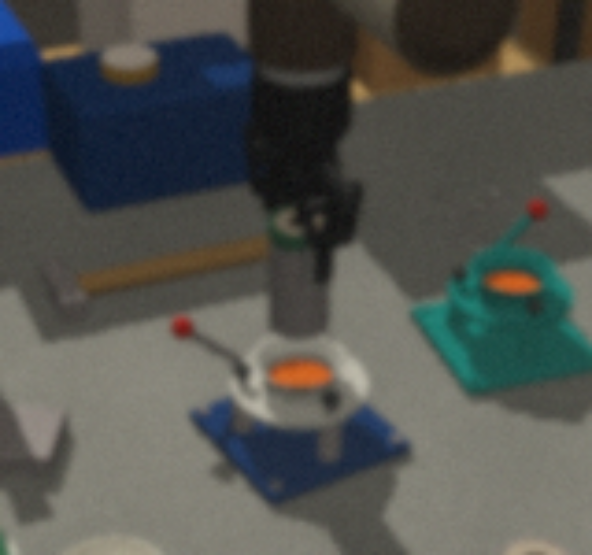

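The flask is held upright at crop (300,290), centred over the ring at (300,375). Now I lower it, first to just above the seat.

>>> carry_out(rows=[[0.005, -0.005, 0.05, 0, 0, 0, -1], [0.005, -0.005, 0.1, 0, 0, 0, -1], [0.005, -0.005, 0.15, 0, 0, 0, -1], [0.005, -0.005, 0.19, 0, 0, 0, -1], [0.005, -0.005, 0.22, 0, 0, 0, -1], [0.005, -0.005, 0.25, 0, 0, 0, -1], [0.005, -0.005, 0.25, 0, 0, 0, -1]])

```text
clock: 10.78
position: [530.8, -158.2, 290.2]
ee_rot: [-0.072, 0.997, 0.0, -0.001]
contact_force: [0.3, -0.1, -4.6]
gripper_width: 48.6
grasp_force: 64.6
```

>>> carry_out(rows=[[0, 0, 0.01, 0, 0, 0, -1], [0, 0, 0.02, 0, 0, 0, -1], [0, 0, 0.03, 0, 0, 0, -1], [0, 0, 0.04, 0, 0, 0, -1], [0, 0, 0.04, 0, 0, 0, -1]])

```text
clock: 11.4
position: [530.9, -158.2, 283.5]
ee_rot: [-0.072, 0.997, -0.0, 0.0]
contact_force: [-2.2, 1.9, 3.0]
gripper_width: 48.7
grasp_force: 64.9
```

Seat contact, with springs starting to load at about 7.5 N. Pressing down.

>>> carry_out(rows=[[0, 0, 0.015, 0, 0, 0, -1], [0, 0, 0.03, 0, 0, 0, -1], [0, 0, 0.045, 0, 0, 0, -1], [0, 0, 0.06, 0, 0, 0, -1], [0, 0, 0.075, 0, 0, 0, -1], [0, 0, 0.09, 0, 0, 0, -1], [0, 0, 0.09, 0, 0, 0, -1]])

```text
clock: 12.28
position: [531.0, -158.2, 266.0]
ee_rot: [-0.072, 0.997, -0.0, 0.0]
contact_force: [-4.4, 1.1, 12.0]
gripper_width: 49.2
grasp_force: 65.7
```

>>> carry_out(rows=[[0, 0, 0.01, 0, 0, 0, -1], [0, 0, 0.02, 0, 0, 0, -1], [0, 0, 0.02, 0, 0, 0, -1]])

```text
clock: 12.65
position: [531.1, -158.1, 264.7]
ee_rot: [-0.073, 0.997, -0.001, 0.001]
contact_force: [-8.6, 4.2, 24.8]
gripper_width: 48.9
grasp_force: 67.3
```

The force went from 12 to 25 N with only 1.3 mm of motion, so the ring is on its hard stop. I'll check with the camera and force.

```bash
python3 - <<'E'
from go import *
a,d=save('scene','scene5'); W=world('scene',d); st()
c=cv2.resize(a[100:220,190:330,::-1],None,fx=4,fy=4); cv2.imwrite('pics/c6.png',c)
z=np.load('pics/scene4.npz');
for n,w in(('before',world('scene',z['d'])),('now',W)):
    r=np.hypot(w[...,0]-531,w[...,1]+158); m=(r>35)&(r<42)&(w[...,1]>-150)&(w[...,2]>45)&(w[...,2]<95); print(n,np.percentile(w[m][:,2],[50,80,95]).round(1))
st()
E
```

```text
t 12.70 pos [ 531.1 -158.1  264.7] F [-8.3  4.7 24.1] w 48.5 g 67.3
before [65.6 77.2 79.5]
now [56.7 58.7 60.9]
t 12.70 pos [ 531.1 -158.1  264.7] F [-8.3  4.7 24.1] w 48.5 g 67.3
```

View pics/c6.png

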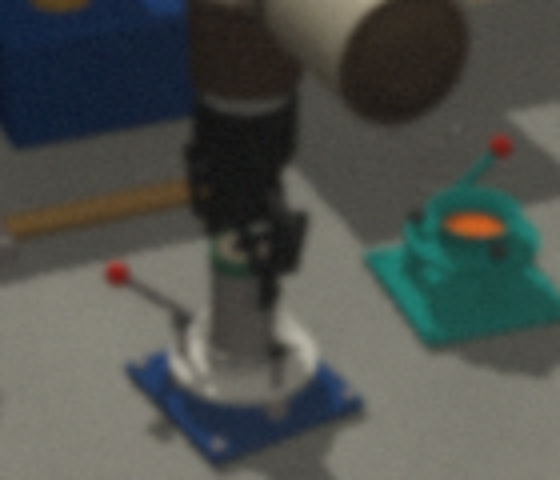

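The flask stands upright in the ring at crop (243,310). The ring rim has dropped about 19 mm, the lever knob at (117,273) is still fully over, and the push is steady at 24 N. Handing in.

```bash
python3 -c "
from bench import arm
print(arm.job_done())"
```

```text
the job is handed in; nothing more can be done
None
```

The job is handed in: the lever is fully over, and the green-rimmed flask is held upright in the blue cradle's ring, pressed onto its stop at about 24 N after 12.7 s; no verdict came back.

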